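# Heft two sealed film canisters and press the heavy one home in the carrier

### The job

These two loose film canisters look alike, but one is packed with lead shot and the other only holds charred seed. Lift first the left one and then the right one clear of the worktop to feel which is heavier, then ease the heavy one into the free bore of the wooden carrier without ramming its rim, and press it down past the spring leaves until you feel it bottom firmly on the depth stop inside, without forcing it. Leave the light one standing upright on the worktop and do not disturb the other things lying about.

Things in the scene. Friction and masses are not known exactly. Their poses are not given: they have to be found in the camera images.
- canister_a: the left one (at +y) of two look-alike film canisters, black with a grey lid, 51 mm tall: body 31.4 mm across up to 44 mm, lid 34.4 mm across above. Sealed; one is full of lead shot, the other holds charred seed: either may be the heavy one, by 0.1 to 0.24 kg; both weigh 0.05 to 0.3 kg. Upright on the worktop. Origin at the centre of its underside, z up along its axis
- canister_b: the right one (at -y) of two look-alike film canisters, black with a grey lid, 51 mm tall: body 31.4 mm across up to 44 mm, lid 34.4 mm across above. Sealed; one is full of lead shot, the other holds charred seed: either may be the heavy one, by 0.1 to 0.24 kg; both weigh 0.05 to 0.3 kg. Upright on the worktop. Origin at the centre of its underside, z up along its axis
- carrier: wooden canister carrier, fixed; block 70 (x) by 196 (y) mm, top face 52 mm up, a low wire handle sticking out 23 mm at each y end. Three upright bores in a row along y, 60 mm apart; the middle one and the one at -y hold packed canisters (their lid tops 11 to 16 mm above the top face); the one at +y is free. Origin at the centre of its underside
- bore_mouth (a point): centre of the free bore's mouth, 52 mm above the worktop. Bore 33 mm across (0.8 mm play all round), sharp rim: 25 N on it is ramming. Spring leaves at -x and +x meet the foot 20 mm down, crest 27 mm; push past them (5 to 10 N, weight is not enough). Below is a rigid screw-set depth stop, 32 to 41 mm down, not known where: feel for it, bear on it with 3 N or more; a push over about 30 N is forcing
- tape_roll: roll of masking tape lying flat, 119 mm across, 25 mm high. Bystander; origin at the centre of its underside
- lens: black hand lens lying flat, 62 x 146 x 12 mm, long along its y. Bystander; origin at the centre of its underside
- pencil: green pencil, 117 mm long along its y, 7 mm thick. Bystander; origin at the centre of its underside
- caliper: steel caliper lying flat, 74 x 225 x 10 mm, long along its y. Bystander; origin at the centre of its underside
- scale_bar: black and white photo scale bar, 20 x 105 x 9 mm, long along its y. Bystander; origin at the centre of its underside
- sherd_a: pot sherd lying flat, 70 x 47 x 14 mm. Bystander; origin at the centre of its underside
- sherd_b: pot sherd lying flat between the two canisters, 49 x 54 x 14 mm. Bystander; origin at the centre of its underside
- brush: field brush lying flat, 46 x 203 x 17 mm, long along its y. Bystander; origin at the centre of its underside

How it is judged:
On the way, in this order (a step that is already met when the one before it is completed fails the run):
1. the left canister is lifted clear of the worktop (height (world z) of canister_a above 0.03 m), for 0.2 s.
2. the right canister is lifted clear of the worktop (height (world z) of canister_b above 0.03 m), for 0.2 s.
3. a canister is down in the free bore and bears on the depth stop with more than 3 N (((z of canister_a in the frame of bore_mouth below -0.03 m and horizontal distance between canister_a and bore_mouth below 0.004 m and contact force between canister_a and stop_c0 above 3 N) or (z of canister_b in the frame of bore_mouth below -0.03 m and horizontal distance between canister_b and bore_mouth below 0.004 m and contact force between canister_b and stop_c0 above 3 N))), for 0.1 s.
At the end, for the whole second after the job is handed in: The heavier canister stands on the depth stop in the free bore (rests on it with 0.5 N or more, foot 30 mm or more below the mouth, within 4 mm of the axis, upright within 4.5 degrees); the lighter one (it rests with under 1.75 N) stands on the worktop, upright within 6 degrees; both at rest (((z of canister_a in the frame of bore_mouth below -0.03 m and horizontal distance between canister_a and bore_mouth below 0.004 m and contact force between canister_a and stop_c0 above 0.5 N and angle between canister_a's own z axis and vertical below 0.08 rad and linear speed of each of canister_a, canister_b below 0.02 m/s and angle between canister_b's own z axis and vertical below 0.1 rad and height (world z) of canister_b between -0.005 and 0.005 m and contact force between canister_b and anything else below 1.75 N) or (z of canister_b in the frame of bore_mouth below -0.03 m and horizontal distance between canister_b and bore_mouth below 0.004 m and contact force between canister_b and stop_c0 above 0.5 N and angle between canister_b's own z axis and vertical below 0.08 rad and linear speed of each of canister_b, canister_a below 0.02 m/s and angle between canister_a's own z axis and vertical below 0.1 rad and height (world z) of canister_a between -0.005 and 0.005 m and contact force between canister_a and anything else below 1.75 N))); the robot touches nothing.
It fails at once if a canister is forced: it bears on the carrier (the grip of the springs, 10 to 20 N, included) with more than 45 N (contact force between any of canister_a, canister_b and carrier above 45 N).
It fails at once if a canister is rammed on the rim: more than 25 N on the carrier while its foot is less than 16 mm down the bore ((contact force between canister_a and carrier above 25 N and z of canister_a in the frame of bore_mouth above -0.016 m) or (contact force between canister_b and carrier above 25 N and z of canister_b in the frame of bore_mouth above -0.016 m)).
It fails at once if a bystander is shoved or knocked more than 30 mm from its place (distance of any of tape_roll, lens, pencil, caliper, scale_bar, sherd_a, sherd_b, brush from where it was at the start of the episode above 0.03 m).
It also fails if it takes over 72 s, if anything falls off the work surface, if the arm or the gripper's body presses on something with over 40 N, if the wrist force passes 120 N, or if a joint passes its speed limit or range.

### The arm

A 7-joint arm with a two-finger parallel gripper is mounted at the origin on the work surface; the furniture and walls round the work are solid. World frame = base frame: x ahead of the robot, y to its left, z up, the work surface at z = 0. Lengths are in m, angles in rad, forces in N, time in s.
With the tool pointing down it reaches from about 0.425 to 0.925 m from the base axis. Payload 6.8 kg.
Tool frame: the origin (TCP) lies at the very end of the fingers, on their centre line; the grasp point (between the pads) lies 19 mm behind it; x points along the fingers, y is the direction in which the jaws open and shut, and the axes are right-handed (so a half turn about x gives the same grasp; the last joint's range is limited). The gripper opens to 85 mm and grips with 20 to 120 N. Pads are 22 mm wide; open, the fingers measure 114 mm over their backs; the gripper's body (76 mm by 85 mm) begins 54 mm behind the grasp point. The pads swing forward as they close: fully open they stand 13 mm farther back than shut.
Start: joints at [-1.453, 0.477, 0.022, 1.555, -0.011, 1.109, -0.083], TCP at [0.151, 0.658, 0.231] pointing down, gripper open.
Joint ranges: [-2.96, 2.96], [-0.34, 2.1], [-1.41, 1.46], [0.24, 2.44], [-1.37, 4.51], [0.17, 1.92], [-2.96, 2.96]. Speed limits (rad/s): [2.39, 2.39, 3.14, 3.14, 3.14, 3.14, 3.14].

### API

Orientations are given as a unit quaternion [w, x, y, z].
In Python, from rig import env gives the robot as it stands.
- The arm moves only by the tool step_arm, never from a script. Its argument "increments" is a list of rows, each a list of 3 entries, a list of its own where there are three numbers: the shift along the tool's x, y, z scaled (see below), then the turn, a rotation vector about the tool's x, y, z scaled (see below), then the gripper command: -1 is fully open, 1 is shut, values between are in proportion. A call has exactly 8 rows; each row shifts and turns the commanded pose from where the row before left it, along the tool's axes as they then stand; what a row does not reach is not made up. The controller multiplies each number of a shift by 100 mm and each number of a turn by pi rad. A row lasts 1/10 s, in which the tool goes at most 50 mm and 8.59 degrees, less where a joint would pass 70% of its speed; a pose out of reach is approached as far as the arm can. A call with a number of a shift or a turn outside -1 to 1 is refused whole. A call with a gripper value outside its range is refused whole. The fingers move at their own pace and stop on an object; the grip force is fixed at half the most. Time passes only in rows, so rows that do not move let the fingers close, or fill a call up. It gives the time, the measured TCP pose, the force and the opening at its end, in the units of the state.
- env.state(): the state, without advancing time (a new reading comes with each control period).
- env.read_camera(name): name is "scene" or "top" or "wrist"; returns a dict with "color" (480x640x3 uint8, blue, green, red), "range_z" (480x640 float32, m along the optical axis (not along the pixel's ray), 0 where there is no reading), "intrinsics" (3x3 intrinsics, pixels), "rvec" (rotation vector, rad) and "tvec" (3), from world to camera coordinates, as OpenCV has them. Camera axes: x right, y down, z forward; pixel columns grow to the right and rows downward; lengths in m; the calibration is good to about 2 mm. A picture is of the moment at which its call begins.
- env.job_done(): hands the job in, once; it reports no verdict.
The state is a dict: "time_s": time; "joint_pos": joint angles; "qd": joint speeds; "joint_torque": joint torques, N m; "tcp_pos": TCP position; "orientation": TCP orientation; "wrist_force": force on the tool from outside, world axes, zero at the start; "torque": the same for the moment, N m; "opening": finger opening in m.
Only numpy, scipy, OpenCV 4.12 (cv2) and the standard library are available. Lean on these libraries where they do the work, as an engineer would, in place of code of your own. Each camera call takes 0.05 s, during which the arm holds its last target. There are 200 camera calls.

## Working session

There is one attempt and no reset: what is moved stays moved. The work goes in short steps, Python scripts to look and compute and a tool call to move; the robot and the scene stay as the last step left them, time stands still between calls to the robot, and variables do not carry over. Pictures are saved under pics/ and viewed, about 8 in all and at most 12, crops included, and the job is handed in when it is done.

Besides the shell and the picture viewer there is one more tool, called after ">>>" as name([rows], argument=value, ...), one row to a line, values as JSON. step_arm: Moves the arm, as the interface text tells. Its arguments: {"type":"object","properties":{"increments":{"type":"array","items":{"type":"array"}}},"required":["increments"]}

```bash
ls; mkdir -p pics; cat > h.py <<'E'
import numpy as np, cv2
from rig import env
from scipy.spatial.transform import Rotation as R
def cam(n):
    c=env.read_camera(n); c['Rm']=cv2.Rodrigues(np.array(c['rvec'],float))[0]; c['t']=np.array(c['tvec'],float).ravel(); return c
def cloud(c):
    K=c['intrinsics']; z=c['range_z']; v,u=np.mgrid[0:480,0:640]
    p=np.stack([(u-K[0,2])/K[0,0]*z,(v-K[1,2])/K[1,1]*z,z],-1)
    w=(p-c['t'])@c['Rm']; w[z==0]=np.nan; return w
def proj(c,P):
    return cv2.projectPoints(np.array(P,float).reshape(-1,1,3),np.array(c['rvec'],float),np.array(c['tvec'],float),np.array(c['intrinsics'],float),None)[0].reshape(-1,2)
def st():
    s=env.state(); q=s['orientation']; Rm=R.from_quat([q[1],q[2],q[3],q[0]]).as_matrix(); return s,Rm
E
python3 - <<'E'
from h import *
s,Rm=st(); print({k:np.round(v,4) for k,v in s.items()}); print(Rm.round(3))
for n in('top','scene'):
    c=cam(n); cv2.imwrite(f'pics/{n}0.png',c['color']); np.savez(f'{n}0.npz',**c); print(n,(-c['Rm'].T@c['t']).round(3))
E
```

```text
pics
{'time_s': np.float64(0.0), 'joint_pos': array([-1.4531,  0.4778,  0.0223,  1.5564, -0.0114,  1.1093, -0.0831]), 'qd': array([-0.0004, -0.    ,  0.0008,  0.0021,  0.0013,  0.0003, -0.0013]), 'joint_torque': array([-1.00000e-04, -5.96472e+01,  1.60790e+00, -2.81193e+01,
        1.25000e-02,  9.60000e-03, -0.00000e+00]), 'tcp_pos': array([0.151 , 0.6573, 0.2303]), 'orientation': array([ 0.7026,  0.079 ,  0.7026, -0.0803]), 'wrist_force': array([0.0985, 0.277 , 0.2682]), 'torque': array([ 0.0554, -0.0359, -0.0234]), 'opening': np.float64(0.0853)}
[[-0.     0.224  0.975]
 [-0.002  0.975 -0.224]
 [-1.    -0.002  0.   ]]
top [ 0.468 -0.007  1.216]
scene [-0.549  0.702  0.729]
```

View pics/top0.png

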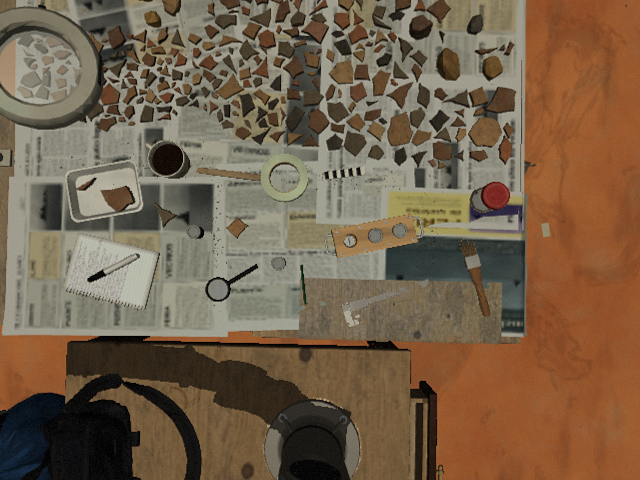

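View pics/scene0.png

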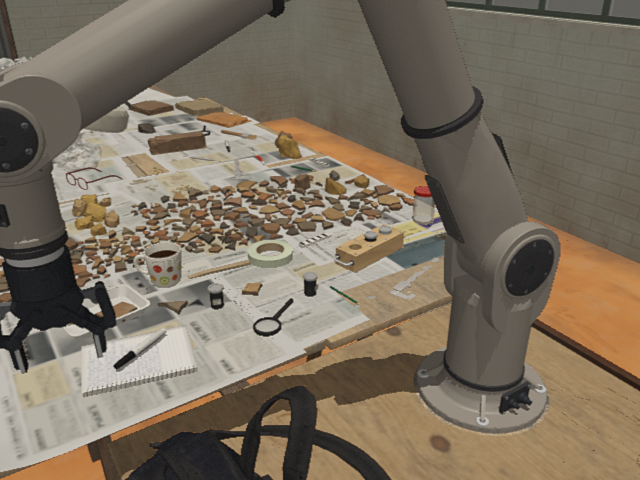

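Top view: canister A is at about (195,232), canister B at (278,264), and the free bore at (350,241). The packed canisters are at (375,235) and (400,229). The scene view shows the same layout, with the arm off to the left.

```bash
python3 - <<'E'
from h import *
L={n:dict(np.load(f'{n}0.npz')) for n in('top','scene')}
W=cloud(L['top'])
for n,u,v in [('A',195,232),('B',278,264),('bore',350,241),('mid',375,235),('end',400,229),('sherdb',237,226),('lensR',218,289),('lenshandle',255,266),('pencil',303,284),('cal',350,312),('tape',285,158),('table',260,300),('sherda',165,213)]:
    print(n,W[v,u].round(4))
def lid(u,v,zlo,r=14):
    P=W[v-r:v+r,u-r:u+r].reshape(-1,3); m=P[:,2]>zlo; P=P[m]
    zt=np.median(P[:,2]); print(len(P),zt.round(4),'centroid',P.mean(0).round(4),'mid',((P.max(0)+P.min(0))/2).round(4),np.ptp(P,0).round(4))
lid(195,232,.035);lid(278,264,.035);lid(375,235,.058,10);lid(400,229,.058,10)
P=W[200:270,315:435].reshape(-1,3); m=(P[:,2]>.045)&(P[:,2]<.057); P=P[m]
r=cv2.minAreaRect((P[:,:2]*1000).astype(np.float32)); print(r, P[:,2].mean())
# bore: holes
Q=W[228:254,336:364]; print((Q[...,2]*1000).round()[::2,::2])
im=L['top']['color'][195:345,150:450]; cv2.imwrite('pics/crop1.png',cv2.resize(im,None,fx=2.6,fy=2.6,interpolation=cv2.INTER_CUBIC))
E
```

```text
A [0.5206 0.2932 0.0477]
B [0.4482 0.0904 0.0495]
bore [ 0.5085 -0.0832  0.0179]
mid [ 0.5225 -0.1389  0.0661]
end [ 0.5383 -0.1984  0.0619]
sherdb [0.5391 0.1968 0.0195]
lensR [0.3821 0.2411 0.01  ]
lenshandle [0.4414 0.1498 0.0167]
pencil [0.3995 0.0305 0.0082]
cal [ 0.3333 -0.0874  0.0084]
tape [0.7094 0.0818 0.0266]
table [0.3566 0.1371 0.0004]
sherda [0.5681 0.3794 0.0105]
168 0.0519 centroid [0.5212 0.2967 0.0516] mid [0.5215 0.2972 0.0476] [0.0318 0.0353 0.0227]
160 0.0522 centroid [0.4501 0.0911 0.0521] mid [0.4495 0.0914 0.0511] [0.0314 0.0318 0.0135]
171 0.0692 centroid [ 0.5217 -0.1383  0.0688] mid [ 0.5261 -0.1395  0.0664] [0.0411 0.0426 0.016 ]
176 0.0643 centroid [ 0.5352 -0.1971  0.0641] mid [ 0.5399 -0.1978  0.0645] [0.0452 0.0455 0.013 ]
((521.5986328125, -138.85675048828125), (70.01823425292969, 196.5321502685547), 12.636346817016602) 0.0533281325314243
[[ 2.  1. 52. 51. 55. 53. 53. 50. 56. 55. 56. 55. 57. 51.]
 [53. 54. 54. 53. 56. 53. 55. 56. 50. 54. 54. 53. 50. 57.]
 [55. 53. 54. 50. 56. 50. 53. 54. 54. 57. 50. 55. 54. 52.]
 [53. 57. 54. 50. 53. 56. 55. 44. 49. 52. 57. 53. 50. 54.]
 [52. 52. 56. 53. 54. 13. 21.  8. 10. 38. 52. 56. 56. 52.]
 [53. 53. 55. 57.  7. 16. 16. 17. 15. 14. 49. 56. 54. 52.]
 [55. 52. 50. 52. 18. 19. 15. 17. 15.  7. 39. 57. 55. 52.]
 [55. 58. 53. 53. 20. 19. 17. 18. 16.  8. 40. 50. 52. 54.]
 [50. 54. 50. 56.  9. 21. 19. 19. 15. 12. 52. 49. 54. 50.]
 [55. 54. 52. 58. 54.  5. 18. 15. 11. 52. 53. 53. 53. 52.]
 [51. 51. 51. 51. 54. 51. 54. 57. 50. 55. 51. 54. 55. 54.]
 [54. 53. 56. 56. 56. 55. 53. 56. 54. 53. 55. 55. 58. 55.]
 [56. 52. 53. 57. 57. 55. 55. 55. 57. 53. 55. 56. 51. 56.]]
```

View pics/crop1.png

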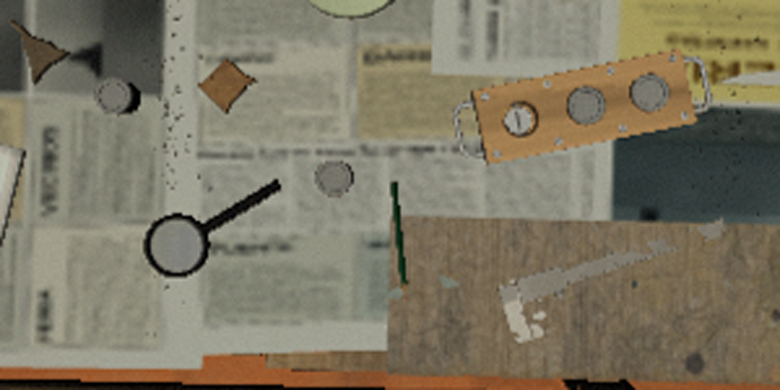

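Crop 1 confirms it: the free bore is at crop (520,118), A at (115,96), B at (335,179), and there's clear space round both canisters. The carrier is yawed 12.7°, so I'll turn the jaws to open along carrier x.

>>> step_arm([
  [[0, 0, 0], [0.0447, 0, 0], -1],
  [[0, 0, 0], [0.0447, 0, 0], -1],
  [[0, 0, 0], [0.0447, 0, 0], -1],
  [[0, 0, 0], [0.0447, 0, 0], -1],
  [[0, 0, 0], [0.0447, 0, 0], -1],
  [[0, 0, 0], [0.0447, 0, 0], -1],
  [[0, 0, 0], [0.0447, 0, 0], -1],
  [[0, 0, 0], [0.0447, 0, 0], -1],
])

```text
time_s: 0.9
tcp_pos: [0.151, 0.6575, 0.2308]
orientation: [0.551, 0.443, 0.551, -0.444]
wrist_force: [0.0, -0.2, -0.3]
opening: 0.0858
```

```bash
cat >> h.py <<'E'
def to(x,y,z,yaw=12.7):
    s,Rm=st(); d=Rm.T@(np.array([x,y,z])-s['tcp_pos'])
    yw=np.degrees(np.arctan2(Rm[1,1],Rm[0,1])); Rt=R.from_euler('z',yaw,degrees=True).as_matrix()@np.array([[0,1,0],[0,0,-1],[-1,0,0]])
    if abs(yw-yaw)>90: Rt=Rt@np.diag([1,-1,-1])
    rv=R.from_matrix(Rm.T@Rt).as_rotvec()/np.pi
    print('t',s['time_s'].round(2),'tcp',s['tcp_pos'].round(4),'yaw',yw.round(2),'F',s['wrist_force'].round(2),'open',s['opening'].round(4),'shift/100mm',(d*10).round(3),'turn/pi',rv.round(4),'j7',s['joint_pos'].round(2))
E
python3 -c "
from h import *
to(.5212,.297,.2)"
```

```text
Traceback (most recent call last):
  File "h.py", line 19, in to
    print('t',s['time_s'].round(2),'tcp',s['tcp_pos'].round(4),'yaw',yw.round(2),'F',s['wrist_force'].round(2),'open',s['opening'].round(4),'shift/100mm',(d*10).round(3),'turn/pi',rv.round(4),'j7',s['joint_pos'].round(2))
              ^^^^^^^^^^^^^^^^^
AttributeError: 'float' object has no attribute 'round'
```

```bash
python3 - <<'E'
s=open('h.py').read(); i=s.rindex('    print('); s=s[:i]+"""    f=lambda a,n=3:np.round(a,n)
    print('t',f(s['time_s']),'tcp',f(s['tcp_pos'],4),'yaw',f(yw,2),'F',f(s['wrist_force'],2),'open',f(s['opening'],4),'shift/100mm',f(d*10),'turn/pi',f(rv,4),'j',f(s['joint_pos'],2))
"""
open('h.py','w').write(s)
E
python3 -c "
from h import *
to(.5212,.297,.2)"
```

```text
t 0.9 tcp [0.151  0.6575 0.2308] yaw 12.37 F [ 0.02 -0.19 -0.32] open 0.0858 shift/100mm [0.311 2.844 4.314] turn/pi [-0.0018  0.0003  0.0001] j [-1.62  0.49  0.27  1.57 -0.14  1.11 -1.11]
```

>>> step_arm([
  [[0.02, 0.22, 0.333], [0, 0, 0], -1],
  [[0.02, 0.22, 0.333], [0, 0, 0], -1],
  [[0.02, 0.22, 0.333], [0, 0, 0], -1],
  [[0.02, 0.22, 0.333], [0, 0, 0], -1],
  [[0.02, 0.22, 0.333], [0, 0, 0], -1],
  [[0.02, 0.22, 0.333], [0, 0, 0], -1],
  [[0.02, 0.22, 0.333], [0, 0, 0], -1],
  [[0.02, 0.22, 0.333], [0, 0, 0], -1],
])

```text
time_s: 1.7
tcp_pos: [0.3821, 0.4352, 0.215]
orientation: [0.552, 0.441, 0.552, -0.442]
wrist_force: [0.9, 1.1, -0.6]
opening: 0.0856
```

```bash
python3 -c "
from h import *
to(.5212,.297,.2)"
```

```text
t 1.7 tcp [0.3821 0.4352 0.215 ] yaw 12.71 F [ 0.87  1.11 -0.59] open 0.0856 shift/100mm [0.15  1.053 1.654] turn/pi [0.     0.0001 0.0002] j [-1.23  0.35  0.35  1.83 -0.14  0.99 -0.6 ]
```

>>> step_arm([
  [[0.02, 0.19, 0.29], [0, 0, 0], -1],
  [[0.02, 0.19, 0.29], [0, 0, 0], -1],
  [[0.02, 0.19, 0.29], [0, 0, 0], -1],
  [[0.02, 0.19, 0.29], [0, 0, 0], -1],
  [[0.02, 0.15, 0.25], [0, 0, 0], -1],
  [[0.02, 0.1, 0.15], [0, 0, 0], -1],
  [[0.02, 0.043, 0.1], [0, 0, 0], -1],
  [[0, 0, 0], [0, 0, 0], -1],
])

```text
time_s: 2.5
tcp_pos: [0.521, 0.2962, 0.2008]
orientation: [0.552, 0.442, 0.552, -0.443]
wrist_force: [-0.1, -0.2, -0.5]
opening: 0.0856
```

```bash
cat >> h.py <<'E'
def lidfit(W,x,y,zlo,zhi,rad=.03):
    P=W.reshape(-1,3); m=(np.hypot(P[:,0]-x,P[:,1]-y)<rad)&(P[:,2]>zlo)&(P[:,2]<zhi); P=P[m]
    c,r=cv2.minEnclosingCircle((P[:,:2]*1000).astype(np.float32)); e=(np.percentile(P,1,0)+np.percentile(P,99,0))/2
    print('n',len(P),'z',np.median(P[:,2]).round(4),'circ',np.round(c,1),round(r,1),'mid',e.round(4),'cen',P.mean(0).round(4))
E
python3 - <<'E'
from h import *
to(.5212,.297,.2)
c=cam('wrist'); cv2.imwrite('pics/w1.png',c['color']); W=cloud(c)
print(proj(c,[[.5212,.297,.051]]))
lidfit(W,.5212,.297,.046,.057)
E
```

```text
t 2.5 tcp [0.521  0.2962 0.2008] yaw 12.55 F [-0.14 -0.25 -0.45] open 0.0856 shift/100mm [ 0.008  0.004 -0.007] turn/pi [-0.0008  0.0003  0.0003] j [-0.93  0.4   0.4   1.8  -0.19  0.98 -0.23]
[[316.49646022 217.91639864]]
n 1631 z 0.0494 circ [521.6 297.8] 17.3 mid [0.5215 0.298  0.0494] cen [0.5214 0.2982 0.0495]
```

View pics/w1.png

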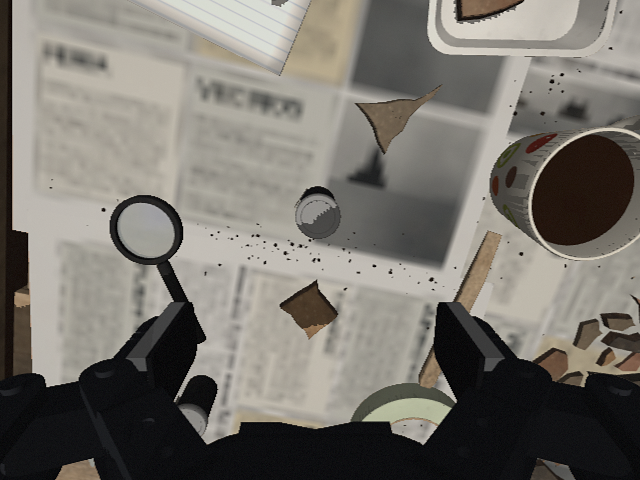

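The lid is at (317,216) and fits to (0.5215, 0.298), which agrees with the top camera to within 1 mm. Descending now.

>>> step_arm([
  [[0.25, 0.004, -0.015], [0, 0, 0], -1],
  [[0.3, 0, 0], [0, 0, 0], -1],
  [[0.3, 0, 0], [0, 0, 0], -1],
  [[0.3, 0, 0], [0, 0, 0], -1],
  [[0.25, 0, 0], [0, 0, 0], -1],
  [[0.2, 0, 0], [0, 0, 0], -1],
  [[0.13, 0, 0], [0, 0, 0], -1],
  [[0, 0, 0], [0, 0, 0], -1],
])

```text
time_s: 3.35
tcp_pos: [0.5187, 0.3001, 0.0267]
orientation: [0.552, 0.44, 0.553, -0.442]
wrist_force: [-0.1, -0.1, 0.1]
opening: 0.0854
```

>>> step_arm([
  [[0, 0, 0], [0, 0, 0], 1],
  [[0, 0, 0], [0, 0, 0], 1],
  [[0, 0, 0], [0, 0, 0], 1],
  [[0, 0, 0], [0, 0, 0], 1],
  [[0, 0, 0], [0, 0, 0], 1],
  [[0, 0, 0], [0, 0, 0], 1],
  [[0, 0, 0], [0, 0, 0], 1],
  [[0, 0, 0], [0, 0, 0], 1],
])

```text
time_s: 4.15
tcp_pos: [0.5213, 0.2999, 0.0295]
orientation: [0.552, 0.442, 0.552, -0.441]
wrist_force: [-0.7, -0.5, 4.8]
opening: 0.0317
```

```bash
python3 -c "
from h import *
to(.5212,.297,.2)"
```

```text
t 4.15 tcp [0.5213 0.2999 0.0295] yaw 12.68 F [-0.73 -0.51  4.81] open 0.0317 shift/100mm [-1.705 -0.004  0.026] turn/pi [-0.0001 -0.0003 -0.0005] j [-0.86  0.63  0.31  1.89 -0.3   0.66 -0.14]
```

>>> step_arm([
  [[-0.05, 0, 0], [0, 0, 0], 1],
  [[-0.1, 0, 0], [0, 0, 0], 1],
  [[-0.15, 0, 0], [0, 0, 0], 1],
  [[-0.15, 0, 0], [0, 0, 0], 1],
  [[-0.1, 0, 0], [0, 0, 0], 1],
  [[-0.05, 0, 0], [0, 0, 0], 1],
  [[0, 0, 0], [0, 0, 0], 1],
  [[0, 0, 0], [0, 0, 0], 1],
])

```text
time_s: 4.95
tcp_pos: [0.5203, 0.2994, 0.0881]
orientation: [0.552, 0.441, 0.552, -0.442]
wrist_force: [-0.5, -0.3, -1.1]
opening: 0.0317
```

```bash
python3 - <<'E'
from h import *
to(.5212,.297,.2)
c=cam('wrist'); cv2.imwrite('pics/w2.png',c['color'])
f=[]
for i in range(4):
    s,_=st(); f.append(s['wrist_force']); cam('scene')
print(np.round(f,2))
c=cam('scene'); u,v=proj(c,[[.521,.298,.08]])[0].astype(int); print(u,v)
a=cv2.resize(c['color'][v-60:v+60,u-60:u+60],(480,480)); b=cv2.imread('pics/w2.png')[:, 200:440]; cv2.imwrite('pics/g1.png',np.hstack([a,b]))
E
```

```text
t 4.95 tcp [0.5203 0.2994 0.0881] yaw 12.7 F [-0.53 -0.29 -1.15] open 0.0317 shift/100mm [-1.119  0.003  0.025] turn/pi [0.     0.     0.0001] j [-0.89  0.55  0.35  1.87 -0.26  0.77 -0.17]
[[ 0.82  0.55 -1.46]
 [-0.29 -0.28  0.19]
 [ 0.61  0.98  0.09]
 [-1.25  0.73 -0.66]]
214 275
```

View pics/g1.png

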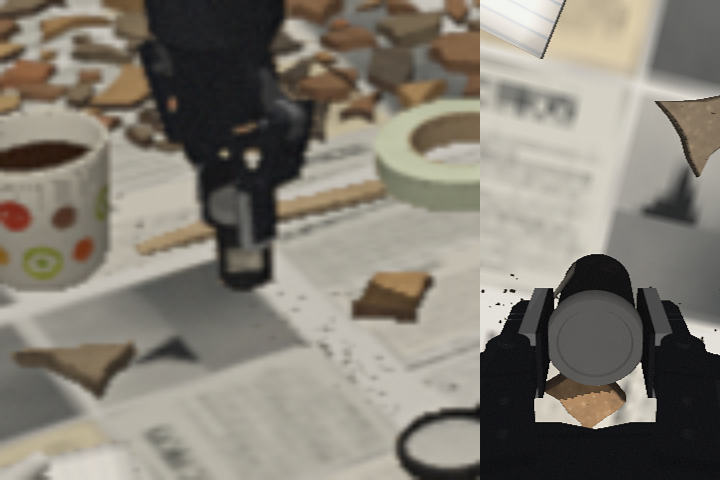

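The left canister is off the worktop, with its lid between the pads. I'll average the force, since single readings are noisy.

```bash
cat >> h.py <<'E'
def feel(n=14):
    f=[];q=[]
    for i in range(n):
        env.read_camera('top'); s=env.state(); f.append(s['wrist_force']); q.append(s['joint_torque'])
    f=np.array(f); print('F mean',f.mean(0).round(2),'sd',f.std(0).round(2),'tau',np.mean(q,0).round(2), 'open',env.state()['opening'])
E
python3 -c "
from h import *
feel(); to(.5212,.299,.0295)"
```

```text
F mean [-0.08 -0.06 -0.76] sd [0.54 0.57 0.35] tau [ 0.000e+00 -5.450e+01  6.790e+00 -2.132e+01  1.000e-02  0.000e+00
  0.000e+00] open 0.031890673869179646
t 5.95 tcp [0.5206 0.2994 0.0883] yaw 12.69 F [ 0.21 -0.32 -0.96] open 0.0319 shift/100mm [0.588 0.005 0.006] turn/pi [-0. -0. -0.] j [-0.89  0.55  0.35  1.87 -0.26  0.77 -0.17]
```

A reads about 0.76 N, so it is probably the light one. I'll set it down where it was and release.

>>> step_arm([
  [[0.1, 0, 0], [0, 0, 0], 1],
  [[0.15, 0, 0], [0, 0, 0], 1],
  [[0.15, 0, 0], [0, 0, 0], 1],
  [[0.1, 0, 0], [0, 0, 0], 1],
  [[0.05, 0, 0], [0, 0, 0], 1],
  [[0.02, 0, 0], [0, 0, 0], 1],
  [[0.01, 0, 0], [0, 0, 0], 1],
  [[0, 0, 0], [0, 0, 0], 1],
])

```text
time_s: 6.75
tcp_pos: [0.5209, 0.2996, 0.0306]
orientation: [0.552, 0.442, 0.552, -0.441]
wrist_force: [0.1, 0.9, -0.9]
opening: 0.0316
```

```bash
python3 -c "
from h import *
to(.5212,.299,.0295)"
```

```text
t 6.75 tcp [0.5209 0.2996 0.0306] yaw 12.69 F [ 0.05  0.91 -0.93] open 0.0316 shift/100mm [0.011 0.002 0.006] turn/pi [-0.     -0.0001 -0.0002] j [-0.86  0.63  0.31  1.89 -0.3   0.66 -0.14]
```

>>> step_arm([
  [[0.006, 0, 0], [0, 0, 0], 1],
  [[0.005, 0, 0], [0, 0, 0], 1],
  [[0, 0, 0], [0, 0, 0], 1],
  [[0, 0, 0], [0, 0, 0], 0],
  [[0, 0, 0], [0, 0, 0], -1],
  [[0, 0, 0], [0, 0, 0], -1],
  [[0, 0, 0], [0, 0, 0], -1],
  [[0, 0, 0], [0, 0, 0], -1],
])

```text
time_s: 7.55
tcp_pos: [0.5206, 0.2994, 0.0292]
orientation: [0.552, 0.442, 0.552, -0.442]
wrist_force: [0.3, -0.6, 0.0]
opening: 0.0854
```

```bash
python3 -c "
from h import *
to(.5212,.299,.15)
c=cam('wrist'); cv2.imwrite('pics/w3.png',c['color']); lidfit(cloud(c),.5212,.298,.046,.057,.022)
"
```

```text
t 7.55 tcp [0.5206 0.2994 0.0292] yaw 12.69 F [ 0.25 -0.6   0.03] open 0.0854 shift/100mm [-1.208  0.005  0.005] turn/pi [-0.  0.  0.] j [-0.86  0.63  0.31  1.9  -0.3   0.66 -0.14]
n 7378 z 0.0494 circ [521.7 297.6] 17.6 mid [0.5214 0.2984 0.0489] cen [0.5213 0.2987 0.0494]
```

>>> step_arm([
  [[-0.2, 0, 0], [0, 0, 0], -1],
  [[-0.3, 0, 0], [0, 0, 0], -1],
  [[-0.4, 0, 0], [0, 0, 0], -1],
  [[-0.3, 0, 0], [0, 0, 0], -1],
  [[-0.1, -0.1, 0.15], [0, 0, 0], -1],
  [[0, -0.15, 0.25], [0, 0, 0], -1],
  [[0, -0.15, 0.25], [0, 0, 0], -1],
  [[0, -0.15, 0.25], [0, 0, 0], -1],
])

```text
time_s: 8.4
tcp_pos: [0.4863, 0.1986, 0.1594]
orientation: [0.552, 0.442, 0.552, -0.441]
wrist_force: [-0.3, -0.2, -0.1]
opening: 0.0854
```

>>> step_arm([
  [[0, -0.15, 0.25], [0, 0, 0], -1],
  [[0, -0.15, 0.25], [0, 0, 0], -1],
  [[0, -0.15, 0.25], [0, 0, 0], -1],
  [[0, -0.1, 0.2], [0, 0, 0], -1],
  [[0, -0.05, 0.022], [0, 0, 0], -1],
  [[0, 0, 0], [0, 0, 0], -1],
  [[0, 0, 0], [0, 0, 0], -1],
  [[0, 0, 0], [0, 0, 0], -1],
])

```text
time_s: 9.2
tcp_pos: [0.45, 0.0928, 0.1592]
orientation: [0.553, 0.441, 0.553, -0.441]
wrist_force: [0.1, 0.9, -0.3]
opening: 0.0856
```

```bash
python3 -c "
from h import *
feel()
to(.4498,.0913,.0295)
c=cam('wrist'); cv2.imwrite('pics/w4.png',c['color']); lidfit(cloud(c),.4498,.0913,.046,.057,.025)
c=cam('top'); lidfit(cloud(c),.5212,.298,.046,.057,.022)
"
```

```text
F mean [-0.07 -0.26  0.15] sd [0.32 0.64 0.5 ] tau [-2.000e-02 -3.321e+01  3.200e+00 -2.216e+01  1.000e-02  0.000e+00
 -0.000e+00] open 0.08560724044769287
t 9.9 tcp [0.4496 0.0915 0.1592] yaw 12.69 F [0.08 0.51 0.39] open 0.0856 shift/100mm [1.297 0.002 0.003] turn/pi [-0. -0. -0.] j [-0.74  0.23  0.47  2.15 -0.14  0.79  0.04]
n 2139 z 0.0494 circ [450.6  91. ] 17.5 mid [0.4504 0.0915 0.0493] cen [0.4504 0.0917 0.0494]
n 165 z 0.052 circ [520.7 297.6] 17.8 mid [0.5216 0.2973 0.0519] cen [0.5212 0.2969 0.0519]
```

A is still standing in its place, and B is right under the gripper. Descending on B.

>>> step_arm([
  [[0.2, 0.007, 0], [0, 0, 0], -1],
  [[0.3, 0, 0], [0, 0, 0], -1],
  [[0.3, 0, 0], [0, 0, 0], -1],
  [[0.2, 0, 0], [0, 0, 0], -1],
  [[0.15, 0, 0], [0, 0, 0], -1],
  [[0.1, 0, 0], [0, 0, 0], -1],
  [[0.047, 0, 0], [0, 0, 0], -1],
  [[0, 0, 0], [0, 0, 0], -1],
])

```text
time_s: 10.8
tcp_pos: [0.4502, 0.0916, 0.0293]
orientation: [0.552, 0.442, 0.552, -0.442]
wrist_force: [0.9, -0.6, -0.7]
opening: 0.0855
```

>>> step_arm([
  [[0, 0, 0], [0, 0, 0], 1],
  [[0, 0, 0], [0, 0, 0], 1],
  [[0, 0, 0], [0, 0, 0], 1],
  [[0, 0, 0], [0, 0, 0], 1],
  [[0, 0, 0], [0, 0, 0], 1],
  [[0, 0, 0], [0, 0, 0], 1],
  [[0, 0, 0], [0, 0, 0], 1],
  [[0, 0, 0], [0, 0, 0], 1],
])

```text
time_s: 11.6
tcp_pos: [0.4508, 0.0919, 0.0302]
orientation: [0.552, 0.442, 0.552, -0.441]
wrist_force: [-2.0, -0.4, 7.1]
opening: 0.0314
```

```bash
python3 -c "
from h import *
to(.4498,.0913,.0295)"
```

```text
t 11.6 tcp [0.4508 0.0919 0.0302] yaw 12.69 F [-2.02 -0.43  7.11] open 0.0314 shift/100mm [ 0.007 -0.011  0.004] turn/pi [-0.0001 -0.0001 -0.0004] j [-0.62  0.47  0.34  2.23 -0.33  0.49  0.21]
```

>>> step_arm([
  [[-0.05, 0, 0], [0, 0, 0], 1],
  [[-0.1, 0, 0], [0, 0, 0], 1],
  [[-0.15, 0, 0], [0, 0, 0], 1],
  [[-0.15, 0, 0], [0, 0, 0], 1],
  [[-0.15, 0, 0], [0, 0, 0], 1],
  [[-0.1, 0, 0], [0, 0, 0], 1],
  [[0, 0, 0], [0, 0, 0], 1],
  [[0, 0, 0], [0, 0, 0], 1],
])

```text
time_s: 12.4
tcp_pos: [0.4501, 0.0918, 0.0995]
orientation: [0.552, 0.442, 0.552, -0.441]
wrist_force: [-0.2, -0.6, -2.7]
opening: 0.0318
```

```bash
python3 -c "
from h import *
feel()
to(.5085,-.0803,.15)"
```

```text
F mean [ 0.11 -0.28 -2.52] sd [0.56 0.4  0.53] tau [-2.000e-02 -3.852e+01  4.560e+00 -1.923e+01  1.000e-02  0.000e+00
  0.000e+00] open 0.031586625696874926
t 13.1 tcp [0.4502 0.0917 0.0995] yaw 12.69 F [-0.5  -0.26 -1.82] open 0.0316 shift/100mm [-0.505  0.19   1.806] turn/pi [-0. -0.  0.] j [-0.7   0.34  0.43  2.2  -0.23  0.65  0.12]
```

B reads 2.5 N against about 0.8 N for A, so B is the heavy one. I'll carry it past the bore (foot about 140 mm up) so the wrist camera sees the held canister and the bore together.

>>> step_arm([
  [[-0.3, 0, 0], [0, 0, 0], 1],
  [[-0.3, 0, 0.1], [0, 0, 0], 1],
  [[-0.1, 0.03, 0.25], [0, 0, 0], 1],
  [[0, 0.03, 0.3], [0, 0, 0], 1],
  [[0, 0.03, 0.3], [0, 0, 0], 1],
  [[0, 0.03, 0.3], [0, 0, 0], 1],
  [[0, 0.03, 0.3], [0, 0, 0], 1],
  [[0, 0.03, 0.3], [0, 0, 0], 1],
])

```text
time_s: 13.9
tcp_pos: [0.5086, -0.0859, 0.1695]
orientation: [0.552, 0.442, 0.552, -0.442]
wrist_force: [0.1, -0.1, -2.7]
opening: 0.0322
```

>>> step_arm([
  [[0, 0.01, 0.25], [0, 0, 0], 1],
  [[0, 0, 0.15], [0, 0, 0], 1],
  [[0, 0, 0.1], [0, 0, 0], 1],
  [[0, 0, 0], [0, 0, 0], 1],
  [[0, 0, 0], [0, 0, 0], 1],
  [[0, 0, 0], [0, 0, 0], 1],
  [[0, 0, 0], [0, 0, 0], 1],
  [[0, 0, 0], [0, 0, 0], 1],
])

```text
time_s: 14.7
tcp_pos: [0.5204, -0.1327, 0.1695]
orientation: [0.552, 0.441, 0.553, -0.441]
wrist_force: [0.6, -0.4, -2.3]
opening: 0.0315
```

```bash
python3 - <<'E'
from h import *
to(.5085,-.0803,.15)
c=cam('wrist'); cv2.imwrite('pics/w5.png',c['color']); np.savez('w5.npz',**c)
print(proj(c,[[.5085,-.0803,.052]]), 'cam',(-c['Rm'].T@c['t']).round(3))
W=cloud(c); lidfit(W,.5085,-.0803,-.01,.04,.022)
E
```

```text
t 14.7 tcp [ 0.5204 -0.1327  0.1695] yaw 12.76 F [ 0.57 -0.36 -2.34] open 0.0315 shift/100mm [ 0.195 -0.001 -0.537] turn/pi [ 0.0003 -0.0001 -0.    ] j [-0.32  0.36  0.56  1.98 -0.25  0.87  0.6 ]
[[315.7883358  148.13026671]] cam [ 0.505 -0.064  0.311]
n 1989 z 0.0146 circ [508.5 -80.2] 16.6 mid [ 0.5085 -0.0806  0.0221] cen [ 0.5088 -0.0812  0.0152]
```

View pics/w5.png

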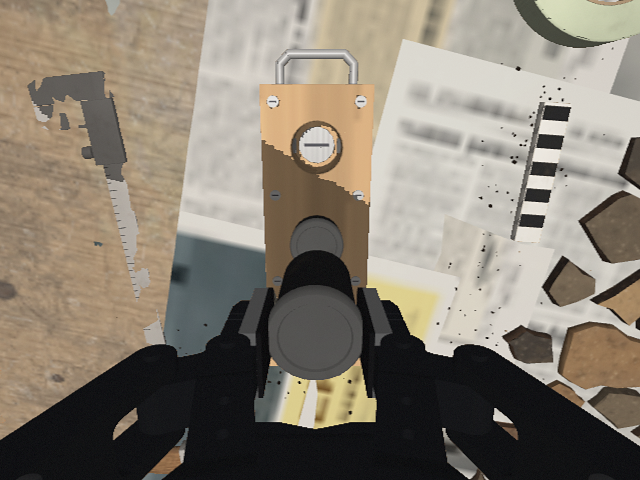

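The bore mouth is at (317,146) and the held lid at (316,333), with both jaw pads seated evenly. Fitting both circles.

```bash
cat >> h.py <<'E'
def onplane(c,uv,z):
    K=np.array(c['intrinsics'],float); o=-c['Rm'].T@c['t']; d=np.c_[(uv[:,0]-K[0,2])/K[0,0],(uv[:,1]-K[1,2])/K[1,1],np.ones(len(uv))]@c['Rm']
    return o+d*((z-o[2])/d[:,2])[:,None]
def fitc(P):
    A=np.c_[2*P[:,:2],np.ones(len(P))]; s=np.linalg.lstsq(A,(P[:,:2]**2).sum(1),rcond=None)[0]; return s[:2],np.sqrt(s[2]+s[0]**2+s[1]**2)
def edge(c,m,z):
    m=cv2.morphologyEx(m.astype(np.uint8),cv2.MORPH_OPEN,np.ones((3,3))); cs=cv2.findContours(m,cv2.RETR_EXTERNAL,cv2.CHAIN_APPROX_NONE)[0]; k=max(cs,key=cv2.contourArea).reshape(-1,2).astype(float)
    P=onplane(c,k,z)
    for _ in range(4):
        o,r=fitc(P); e=np.hypot(*(P[:,:2]-o).T)-r; P=P[abs(e)<max(2*e.std(),4e-4)]
    return o.round(4),r.round(4),len(P),e.std().round(5)
E
python3 - <<'E'
from h import *
c=dict(np.load('w5.npz')); W=cloud(c)
d=np.hypot(W[...,0]-.5085,W[...,1]+.0803)
top=W[(d>.02)&(d<.03)]; print('top z',np.median(top[:,2]))
print('bore',edge(c,(W[...,2]<.044)&(d<.025),.052))
print('bore .0505',edge(c,(W[...,2]<.044)&(d<.025),.0505))
P=W[(abs(W[...,0]-.5204)<.03)&(abs(W[...,1]+.1327)<.03)]; h=np.histogram(P[:,2],np.arange(.14,.22,.004)); print(h[0],h[1][:-1].round(3))
d2=np.hypot(W[...,0]-.5204,W[...,1]+.1327)
m=(d2<.024)&(W[...,2]>.184)&(W[...,2]<.196); z=np.median(W[m][:,2]); print('lid z',z,m.sum(),edge(c,m,z))
# plane of lid => tilt
Q=W[m&(abs(W[...,2]-z)<.003)]; A=np.c_[Q[:,:2],np.ones(len(Q))]; print('slope',np.linalg.lstsq(A,Q[:,2],rcond=None)[0][:2])
E
```

```text
top z 0.05092728009106845
bore (array([ 0.5084, -0.0796]), np.float64(0.0156), 140, np.float64(0.00018))
bore .0505 (array([ 0.5084, -0.0797]), np.float64(0.0157), 140, np.float64(0.00018))
[ 168  180  184  222  233  235  247  312  438  556  450 1894 6347  622
  645  529 1347  527  879] [0.14  0.144 0.148 0.152 0.156 0.16  0.164 0.168 0.172 0.176 0.18  0.184
 0.188 0.192 0.196 0.2   0.204 0.208 0.212]
lid z 0.18872315380941324 8232 (array([ 0.5196, -0.1325]), np.float64(0.0177), 314, np.float64(0.00069))
slope [ 0.01344179 -0.0045675 ]
```

>>> step_arm([
  [[0, 0, -0.15], [0, 0, 0], 1],
  [[0, 0, -0.25], [0, 0, 0], 1],
  [[0, 0.002, -0.146], [0, 0, 0], 1],
  [[0.2, 0, 0], [0, 0, 0], 1],
  [[0.3, 0, 0], [0, 0, 0], 1],
  [[0.2, 0, 0], [0, 0, 0], 1],
  [[0.1, 0, 0], [0, 0, 0], 1],
  [[0, 0, 0], [0, 0, 0], 1],
])

```text
time_s: 15.55
tcp_pos: [0.5078, -0.08, 0.0886]
orientation: [0.552, 0.441, 0.553, -0.442]
wrist_force: [0.5, -0.1, -3.2]
opening: 0.0318
```

```bash
python3 - <<'E'
from h import *
c=cam('scene'); to(.5085,-.0794,.083)
u,v=proj(c,[[.5085,-.0794,.06]])[0].astype(int); a=cv2.resize(c['color'][v-45:v+45,u-45:u+45],(540,540),interpolation=cv2.INTER_CUBIC); cv2.imwrite('pics/s2.png',a)
E
```

```text
t 15.6 tcp [ 0.5086 -0.0802  0.0895] yaw 12.68 F [-0.51 -0.38 -2.27] open 0.0316 shift/100mm [ 0.065  0.001 -0.008] turn/pi [-0.0001  0.      0.0002] j [-0.35  0.45  0.49  2.08 -0.32  0.69  0.57]
```

View pics/s2.png

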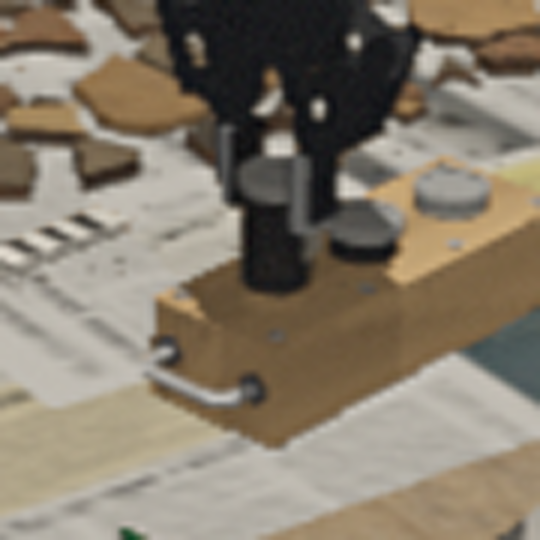

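The canister is upright over the bore with the jaws across the carrier. I'll creep down in 1 mm rows with a small y correction.

>>> step_arm([
  [[0.01, 0, -0.008], [0, 0, 0], 1],
  [[0.015, 0, 0], [0, 0, 0], 1],
  [[0.015, 0, 0], [0, 0, 0], 1],
  [[0.01, 0, 0], [0, 0, 0], 1],
  [[0.01, 0, 0], [0, 0, 0], 1],
  [[0.01, 0, 0], [0, 0, 0], 1],
  [[0.01, 0, 0], [0, 0, 0], 1],
  [[0, 0, 0], [0, 0, 0], 1],
])

```text
time_s: 16.4
tcp_pos: [0.5083, -0.0793, 0.0813]
orientation: [0.552, 0.442, 0.552, -0.442]
wrist_force: [-0.2, -0.1, -1.8]
opening: 0.0316
```

```bash
python3 -c "
from h import *
feel(4);to(.5085,-.0794,.083)"
```

```text
F mean [ 0.16  0.02 -2.2 ] sd [0.06 0.32 0.37] tau [ 0.000e+00 -4.529e+01  6.920e+00 -1.909e+01  1.000e-02 -0.000e+00
  0.000e+00] open 0.03147223715596351
t 16.6 tcp [ 0.5085 -0.0794  0.0815] yaw 12.69 F [ 0.15 -0.24 -2.  ] open 0.0315 shift/100mm [-0.015 -0.     0.   ] turn/pi [-0.  0. -0.] j [-0.35  0.46  0.48  2.09 -0.34  0.67  0.58]
```

No contact yet, so I'll go a little further.

>>> step_arm([
  [[0.005, 0, 0], [0, 0, 0], 1],
  [[0.005, 0, 0], [0, 0, 0], 1],
  [[0.005, 0, 0], [0, 0, 0], 1],
  [[0.005, 0, 0], [0, 0, 0], 1],
  [[0.005, 0, 0], [0, 0, 0], 1],
  [[0.005, 0, 0], [0, 0, 0], 1],
  [[0, 0, 0], [0, 0, 0], 1],
  [[0, 0, 0], [0, 0, 0], 1],
])

```text
time_s: 17.4
tcp_pos: [0.5085, -0.0793, 0.0785]
orientation: [0.552, 0.442, 0.552, -0.442]
wrist_force: [1.0, 0.1, -3.0]
opening: 0.032
```

```bash
python3 -c "
from h import *
feel(4);to(.5085,-.0794,.083)"
```

```text
F mean [-0.05  0.06 -2.34] sd [0.38 0.34 0.29] tau [ 0.000e+00 -4.552e+01  6.960e+00 -1.893e+01  1.000e-02  0.000e+00
  0.000e+00] open 0.031454745105386386
t 17.6 tcp [ 0.5084 -0.0793  0.0785] yaw 12.69 F [ 0.3   0.63 -2.44] open 0.0315 shift/100mm [-0.045  0.     0.001] turn/pi [-0. -0. -0.] j [-0.35  0.46  0.48  2.09 -0.34  0.66  0.58]
```

The foot is about 4 mm in with no contact. Continuing.

>>> step_arm([
  [[0.01, 0, 0], [0, 0, 0], 1],
  [[0.01, 0, 0], [0, 0, 0], 1],
  [[0.01, 0, 0], [0, 0, 0], 1],
  [[0.01, 0, 0], [0, 0, 0], 1],
  [[0.01, 0, 0], [0, 0, 0], 1],
  [[0.01, 0, 0], [0, 0, 0], 1],
  [[0, 0, 0], [0, 0, 0], 1],
  [[0, 0, 0], [0, 0, 0], 1],
])

```text
time_s: 18.4
tcp_pos: [0.5084, -0.0793, 0.0725]
orientation: [0.552, 0.442, 0.552, -0.442]
wrist_force: [-0.4, 0.1, -2.9]
opening: 0.0318
```

```bash
python3 -c "
from h import *
feel(4);to(.5085,-.0794,.083)"
```

```text
F mean [-0.2  -0.26 -2.31] sd [0.4  0.45 0.31] tau [ 0.000e+00 -4.591e+01  7.010e+00 -1.857e+01  1.000e-02  0.000e+00
  0.000e+00] open 0.03180038397894651
t 18.6 tcp [ 0.5085 -0.0793  0.0725] yaw 12.69 F [-0.03 -1.03 -2.73] open 0.0318 shift/100mm [-0.105 -0.     0.001] turn/pi [-0. -0. -0.] j [-0.34  0.47  0.47  2.09 -0.35  0.65  0.59]
```

The foot is 10 mm down. I'll go 8 mm more, to just above the leaves.

>>> step_arm([
  [[0.01, 0, 0], [0, 0, 0], 1],
  [[0.012, 0, 0], [0, 0, 0], 1],
  [[0.012, 0, 0], [0, 0, 0], 1],
  [[0.012, 0, 0], [0, 0, 0], 1],
  [[0.012, 0, 0], [0, 0, 0], 1],
  [[0.012, 0, 0], [0, 0, 0], 1],
  [[0.01, 0, 0], [0, 0, 0], 1],
  [[0, 0, 0], [0, 0, 0], 1],
])

```text
time_s: 19.4
tcp_pos: [0.5084, -0.0793, 0.0643]
orientation: [0.552, 0.442, 0.552, -0.442]
wrist_force: [-0.4, 0.1, -2.4]
opening: 0.0314
```

```bash
python3 -c "
from h import *
feel(4);to(.5085,-.0794,.083)"
```

```text
F mean [ 0.1  -0.32 -2.47] sd [0.62 0.33 0.52] tau [ 0.000e+00 -4.641e+01  7.060e+00 -1.809e+01  1.000e-02 -0.000e+00
  0.000e+00] open 0.03192685000191123
t 19.6 tcp [ 0.5085 -0.0793  0.0645] yaw 12.69 F [ 0.15  0.12 -2.64] open 0.0319 shift/100mm [-0.185  0.     0.001] turn/pi [-0.  0. -0.] j [-0.33  0.49  0.46  2.09 -0.36  0.63  0.59]
```

18 mm in and still free. I'll push 5 mm onto the leaves while gripped, check, then release and press from above.

>>> step_arm([
  [[0.01, 0, 0], [0, 0, 0], 1],
  [[0.01, 0, 0], [0, 0, 0], 1],
  [[0.01, 0, 0], [0, 0, 0], 1],
  [[0.01, 0, 0], [0, 0, 0], 1],
  [[0.01, 0, 0], [0, 0, 0], 1],
  [[0, 0, 0], [0, 0, 0], 1],
  [[0, 0, 0], [0, 0, 0], 1],
  [[0, 0, 0], [0, 0, 0], 1],
])

```text
time_s: 20.4
tcp_pos: [0.5085, -0.0793, 0.0595]
orientation: [0.552, 0.442, 0.552, -0.442]
wrist_force: [1.2, 0.2, -4.2]
opening: 0.0316
```

```bash
python3 -c "
from h import *
feel(4);to(.5085,-.0794,.083)"
```

```text
F mean [ 0.83  0.44 -2.94] sd [0.8  0.13 0.42] tau [  0.14 -46.79   7.24 -17.34   0.1    0.24  -0.  ] open 0.031844678888715984
t 20.6 tcp [ 0.5086 -0.0793  0.0595] yaw 12.7 F [ 1.7   0.51 -2.39] open 0.0318 shift/100mm [-0.235 -0.001  0.001] turn/pi [-0.      0.     -0.0001] j [-0.33  0.5   0.45  2.1  -0.36  0.62  0.6 ]
```

>>> step_arm([
  [[0.01, 0, 0], [0, 0, 0], 1],
  [[0.01, 0, 0], [0, 0, 0], 1],
  [[0.005, 0, 0], [0, 0, 0], 1],
  [[0.005, 0, 0], [0, 0, 0], 1],
  [[0, 0, 0], [0, 0, 0], 1],
  [[0, 0, 0], [0, 0, 0], 1],
  [[0, 0, 0], [0, 0, 0], 1],
  [[0, 0, 0], [0, 0, 0], 1],
])

```text
time_s: 21.4
tcp_pos: [0.5086, -0.0793, 0.0566]
orientation: [0.552, 0.442, 0.552, -0.442]
wrist_force: [0.3, -0.4, 2.6]
opening: 0.0317
```

```bash
python3 -c "
from h import *
feel(4);to(.5085,-.0794,.083)"
```

```text
F mean [ 0.77 -0.2   4.03] sd [0.6  0.37 0.33] tau [-1.000e-02 -4.419e+01  6.510e+00 -1.594e+01  2.000e-02  8.000e-02
  0.000e+00] open 0.031680361397653574
t 21.6 tcp [ 0.5085 -0.0793  0.0565] yaw 12.69 F [ 1.21 -0.23  3.83] open 0.0317 shift/100mm [-0.265 -0.     0.001] turn/pi [-0.      0.     -0.0001] j [-0.32  0.5   0.45  2.1  -0.37  0.62  0.6 ]
```

The leaves are pushing back with about 6.5 N at about 26 mm. Releasing, rising and shutting the fingers.

>>> step_arm([
  [[0, 0, 0], [0, 0, 0], 0],
  [[0, 0, 0], [0, 0, 0], -0.5],
  [[0, 0, 0], [0, 0, 0], -0.5],
  [[-0.1, 0, 0], [0, 0, 0], -0.5],
  [[-0.2, 0, 0], [0, 0, 0], -0.5],
  [[-0.2, 0, 0], [0, 0, 0], -0.5],
  [[-0.05, 0, 0], [0, 0, 0], 1],
  [[0, 0, 0], [0, 0, 0], 1],
])

```text
time_s: 22.4
tcp_pos: [0.509, -0.0792, 0.1123]
orientation: [0.553, 0.442, 0.552, -0.441]
wrist_force: [-0.8, -0.1, -1.0]
opening: 0.0359
```

>>> step_arm([
  [[0, 0, 0], [0, 0, 0], 1],
  [[0, 0, 0], [0, 0, 0], 1],
  [[0, 0, 0], [0, 0, 0], 1],
  [[0, 0, 0], [0, 0, 0], 1],
  [[0, 0, 0], [0, 0, 0], 1],
  [[0, 0, 0], [0, 0, 0], 1],
  [[0, 0, 0], [0, 0, 0], 1],
  [[0, 0, 0], [0, 0, 0], 1],
])

```text
time_s: 23.2
tcp_pos: [0.5084, -0.0793, 0.1115]
orientation: [0.552, 0.442, 0.552, -0.442]
wrist_force: [-0.3, -0.6, 0.2]
opening: -0.0001
```

```bash
python3 - <<'E'
from h import *
to(.5085,-.0794,.08)
W=cloud(cam('top')); lidfit(W,.5085,-.08,.058,.095,.02)
c=cam('scene')
u,v=proj(c,[[.5085,-.0794,.06]])[0].astype(int); a=cv2.resize(c['color'][v-45:v+45,u-45:u+45],(540,540),interpolation=cv2.INTER_CUBIC); cv2.imwrite('pics/s3.png',a)
E
```

```text
t 23.2 tcp [ 0.5084 -0.0793  0.1115] yaw 12.7 F [-0.28 -0.59  0.18] open -0.0001 shift/100mm [0.315 0.    0.001] turn/pi [-0. -0.  0.] j [-0.38  0.41  0.51  2.07 -0.3   0.73  0.54]Traceback (most recent call last):
  File "<stdin>", line 3, in <module>
  File "h.py", line 23, in lidfit
    c,r=cv2.minEnclosingCircle((P[:,:2]*1000).astype(np.float32)); e=(np.percentile(P,1,0)+np.percentile(P,99,0))/2
                                                                      ~~~~~~~~~~~~~^^^^^^^
    return _quantile_unchecked(
        a, q, axis, out, overwrite_input, method, keepdims, weights)
    return _ureduce(a,
                    func=_quantile_ureduce_func,
    ...<5 lines>...
                    overwrite_input=overwrite_input,
                    method=method)
    r = func(a, **kwargs)
    result = _quantile(arr,
                       quantiles=q,
    ...<2 lines>...
                       out=out,
                       weights=wgt)
    slices_having_nans = np.isnan(arr[-1, ...])
                                  ~~~^^^^^^^^^
IndexError: index -1 is out of bounds for axis 0 with size 0
```

```bash
python3 - <<'E'
from h import *
c=cam('scene'); lidfit(cloud(c),.5085,-.08,.058,.095,.02)
u,v=proj(c,[[.5085,-.0794,.06]])[0].astype(int); a=cv2.resize(c['color'][v-45:v+45,u-45:u+45],(540,540),interpolation=cv2.INTER_CUBIC); cv2.imwrite('pics/s3.png',a)
c=cam('wrist'); W=cloud(c); lidfit(W,.5085,-.08,.058,.09,.02)
E
```

```text
n 136 z 0.0754 circ [507.3 -78.8] 18.1 mid [ 0.5065 -0.0775  0.0693] cen [ 0.5029 -0.0757  0.0724]
n 3447 z 0.0763 circ [507.4 -78.7] 17.3 mid [ 0.5075 -0.0765  0.0688] cen [ 0.5067 -0.0748  0.0756]
```

View pics/s3.png

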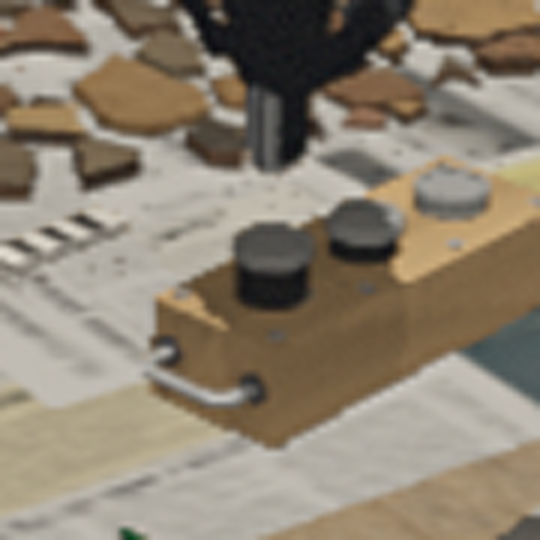

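The canister stands upright in the bore with its lid top at about 77 mm (foot about 26 mm down) and shut fingers above it. Now pressing from above.

>>> step_arm([
  [[0.1, 0, 0], [0, 0, 0], 1],
  [[0.1, 0, 0], [0, 0, 0], 1],
  [[0.06, 0, 0], [0, 0, 0], 1],
  [[0.03, 0, 0], [0, 0, 0], 1],
  [[0.02, 0, 0], [0, 0, 0], 1],
  [[0.01, 0, 0], [0, 0, 0], 1],
  [[0.01, 0, 0], [0, 0, 0], 1],
  [[0.01, 0, 0], [0, 0, 0], 1],
])

```text
time_s: 24.15
tcp_pos: [0.5091, -0.0795, 0.0779]
orientation: [0.553, 0.442, 0.552, -0.441]
wrist_force: [0.1, -0.6, 4.6]
opening: -0.0001
```

```bash
python3 -c "
from h import *
feel(4);to(.5085,-.0794,.077)"
```

```text
F mean [ 0.48 -0.4   2.38] sd [0.44 0.19 0.88] tau [-6.000e-02 -4.329e+01  6.410e+00 -1.722e+01 -1.000e-02  1.700e-01
  0.000e+00] open 1.6076653660882285e-05
t 24.35 tcp [ 0.5089 -0.0794  0.0778] yaw 12.69 F [ 0.6  -0.23  3.86] open 0.0 shift/100mm [ 0.008 -0.004 -0.001] turn/pi [-0.0001  0.0001 -0.0003] j [-0.35  0.47  0.48  2.09 -0.34  0.66  0.58]
```

>>> step_arm([
  [[0.01, 0, 0], [0, 0, 0], 1],
  [[0.01, 0, 0], [0, 0, 0], 1],
  [[0.01, 0, 0], [0, 0, 0], 1],
  [[0.01, 0, 0], [0, 0, 0], 1],
  [[0.01, 0, 0], [0, 0, 0], 1],
  [[0, 0, 0], [0, 0, 0], 1],
  [[0, 0, 0], [0, 0, 0], 1],
  [[0, 0, 0], [0, 0, 0], 1],
])

```text
time_s: 25.15
tcp_pos: [0.5078, -0.079, 0.0722]
orientation: [0.552, 0.441, 0.553, -0.442]
wrist_force: [0.5, 0.5, -1.7]
opening: -0.0001
```

```bash
python3 -c "
from h import *
feel(4);to(.5085,-.0794,.077)"
```

```text
F mean [ 0.2  -0.02 -0.  ] sd [0.46 0.72 0.21] tau [ 0.000e+00 -4.476e+01  6.790e+00 -1.787e+01  1.000e-02  1.000e-02
 -0.000e+00] open -0.00025612873305704676
t 25.35 tcp [ 0.5082 -0.0792  0.0724] yaw 12.7 F [-0.35  0.74 -0.05] open -0.0003 shift/100mm [-0.046  0.002  0.003] turn/pi [-0.     -0.0001  0.0001] j [-0.34  0.48  0.47  2.09 -0.35  0.65  0.59]
```

The force dropped to zero, so it's past the crest. Feeling for the stop 2 mm at a time.

>>> step_arm([
  [[0.005, 0, 0], [0, 0, 0], 1],
  [[0.005, 0, 0], [0, 0, 0], 1],
  [[0.005, 0, 0], [0, 0, 0], 1],
  [[0.005, 0, 0], [0, 0, 0], 1],
  [[0, 0, 0], [0, 0, 0], 1],
  [[0, 0, 0], [0, 0, 0], 1],
  [[0, 0, 0], [0, 0, 0], 1],
  [[0, 0, 0], [0, 0, 0], 1],
])

```text
time_s: 26.15
tcp_pos: [0.5084, -0.0793, 0.0704]
orientation: [0.552, 0.442, 0.552, -0.442]
wrist_force: [0.1, 0.6, 0.8]
opening: 0.0
```

```bash
python3 -c "
from h import *
feel(4);to(.5085,-.0794,.077)"
```

```text
F mean [ 0.01 -0.28  0.25] sd [0.55 0.27 0.16] tau [ 3.000e-02 -4.471e+01  6.790e+00 -1.753e+01  3.000e-02  7.000e-02
 -0.000e+00] open -8.805073715871556e-05
t 26.35 tcp [ 0.5083 -0.0793  0.0704] yaw 12.69 F [0.63 0.1  0.39] open -0.0001 shift/100mm [-0.066  0.001  0.001] turn/pi [-0.     -0.      0.0001] j [-0.34  0.48  0.47  2.09 -0.35  0.65  0.59]
```

>>> step_arm([
  [[0.005, 0, 0], [0, 0, 0], 1],
  [[0.005, 0, 0], [0, 0, 0], 1],
  [[0.005, 0, 0], [0, 0, 0], 1],
  [[0.005, 0, 0], [0, 0, 0], 1],
  [[0, 0, 0], [0, 0, 0], 1],
  [[0, 0, 0], [0, 0, 0], 1],
  [[0, 0, 0], [0, 0, 0], 1],
  [[0, 0, 0], [0, 0, 0], 1],
])

```text
time_s: 27.15
tcp_pos: [0.5083, -0.0793, 0.0684]
orientation: [0.552, 0.442, 0.552, -0.442]
wrist_force: [0.3, -0.3, -0.5]
opening: -0.0002
```

```bash
python3 -c "
from h import *
feel(4);to(.5085,-.0794,.077)"
```

```text
F mean [ 0.29  0.05 -0.16] sd [0.3  0.35 0.27] tau [ 3.000e-02 -4.497e+01  6.840e+00 -1.759e+01  2.000e-02  2.000e-02
 -0.000e+00] open 8.497871090287743e-05
t 27.35 tcp [ 0.5083 -0.0793  0.0684] yaw 12.69 F [ 0.43  0.09 -0.21] open 0.0001 shift/100mm [-0.086  0.001  0.002] turn/pi [-0.     -0.      0.0001] j [-0.34  0.48  0.47  2.09 -0.35  0.64  0.59]
```

>>> step_arm([
  [[0.005, 0, 0], [0, 0, 0], 1],
  [[0.005, 0, 0], [0, 0, 0], 1],
  [[0.005, 0, 0], [0, 0, 0], 1],
  [[0.005, 0, 0], [0, 0, 0], 1],
  [[0, 0, 0], [0, 0, 0], 1],
  [[0, 0, 0], [0, 0, 0], 1],
  [[0, 0, 0], [0, 0, 0], 1],
  [[0, 0, 0], [0, 0, 0], 1],
])

```text
time_s: 28.15
tcp_pos: [0.5088, -0.0796, 0.0672]
orientation: [0.552, 0.442, 0.552, -0.442]
wrist_force: [-1.7, -0.1, 10.4]
opening: -0.0001
```

```bash
python3 -c "
from h import *
feel(4);to(.5085,-.0794,.077)"
```

```text
F mean [-1.77  0.12  9.17] sd [0.33 0.45 0.22] tau [-2.200e-01 -4.134e+01  5.820e+00 -1.646e+01 -1.700e-01 -5.500e-01
 -1.000e-02] open -0.00027038009361222016
t 28.35 tcp [ 0.5088 -0.0796  0.0672] yaw 12.67 F [-1.98 -0.02  9.32] open -0.0003 shift/100mm [-0.098 -0.003 -0.002] turn/pi [-0.0001 -0.     -0.0003] j [-0.33  0.48  0.46  2.09 -0.36  0.64  0.59]
```

The force jumped to 9 N and the motion stopped at about 35.8 mm depth. I'll add a 0.5 mm nudge to confirm it's a hard stop.

>>> step_arm([
  [[0.004, 0, 0], [0, 0, 0], 1],
  [[0, 0, 0], [0, 0, 0], 1],
  [[0, 0, 0], [0, 0, 0], 1],
  [[0, 0, 0], [0, 0, 0], 1],
  [[0, 0, 0], [0, 0, 0], 1],
  [[0, 0, 0], [0, 0, 0], 1],
  [[0, 0, 0], [0, 0, 0], 1],
  [[0, 0, 0], [0, 0, 0], 1],
])

```text
time_s: 29.15
tcp_pos: [0.5089, -0.0796, 0.0672]
orientation: [0.552, 0.442, 0.552, -0.441]
wrist_force: [-3.1, -0.1, 13.6]
opening: 0.0002
```

```bash
python3 -c "
from h import *
feel(4);to(.5085,-.0794,.15)"
```

```text
F mean [-3.09  0.4  13.37] sd [0.11 0.13 0.65] tau [-1.800e-01 -3.953e+01  5.500e+00 -1.611e+01 -2.100e-01 -9.400e-01
 -2.000e-02] open 0.0001267331270188768
t 29.35 tcp [ 0.509  -0.0796  0.0672] yaw 12.67 F [-3.09  0.38 13.96] open 0.0001 shift/100mm [-0.828 -0.003 -0.003] turn/pi [-0.0002 -0.0001 -0.0004] j [-0.33  0.48  0.46  2.09 -0.36  0.64  0.59]
```

It's a hard stop: force rose to 13.4 N with no further travel. Retreating up and slightly away so I can look.

>>> step_arm([
  [[-0.03, 0, 0], [0, 0, 0], 1],
  [[-0.1, 0, 0], [0, 0, 0], 1],
  [[-0.3, 0, 0], [0, 0, 0], 1],
  [[-0.3, 0, 0], [0, 0, 0], 1],
  [[-0.2, 0, 0.2], [0, 0, 0], 1],
  [[0, 0, 0.3], [0, 0, 0], 1],
  [[0, 0, 0.2], [0, 0, 0], 1],
  [[0, 0, 0], [0, 0, 0], 1],
])

```text
time_s: 30.15
tcp_pos: [0.5239, -0.1508, 0.16]
orientation: [0.552, 0.443, 0.551, -0.443]
wrist_force: [0.4, -0.3, 0.4]
opening: 0.0006
```

```bash
python3 - <<'E'
from h import *
to(.5085,-.0794,.15)
c=cam('wrist'); W=cloud(c); cv2.imwrite('pics/w9.png',c['color'])
lidfit(W,.5085,-.0798,.055,.08,.022)
d=np.hypot(W[...,0]-.5085,W[...,1]+.0798); Q=W[(d<.014)&(W[...,2]>.055)&(W[...,2]<.08)]; print('lid slope',np.linalg.lstsq(np.c_[Q[:,:2],np.ones(len(Q))],Q[:,2],rcond=None)[0][:2].round(3),'top face',np.median(W[(d>.022)&(d<.03)][:,2]).round(4))
c=cam('top'); lidfit(cloud(c),.5212,.298,.046,.057,.022)
a=cam('scene')['color'][200:320,180:420]; cv2.imwrite('pics/fin.png',np.vstack([cv2.resize(a,(640,320)),cv2.resize(cv2.imread('pics/w9.png')[:300],(640,280))]))
E
```

```text
t 30.15 tcp [ 0.5239 -0.1508  0.16  ] yaw 12.45 F [ 0.36 -0.28  0.36] open 0.0006 shift/100mm [ 0.098  0.003 -0.73 ] turn/pi [-0.0014  0.0006 -0.0003] j [-0.28  0.39  0.56  1.97 -0.27  0.86  0.64]
n 3033 z 0.0654 circ [508.5 -79.6] 17.2 mid [ 0.5084 -0.0795  0.0655] cen [ 0.5084 -0.0793  0.0654]
lid slope [ 0.    -0.004] top face 0.0509
n 165 z 0.0522 circ [521.2 297.7] 17.6 mid [0.5215 0.2974 0.0516] cen [0.5212 0.2966 0.0521]
```

View pics/fin.png

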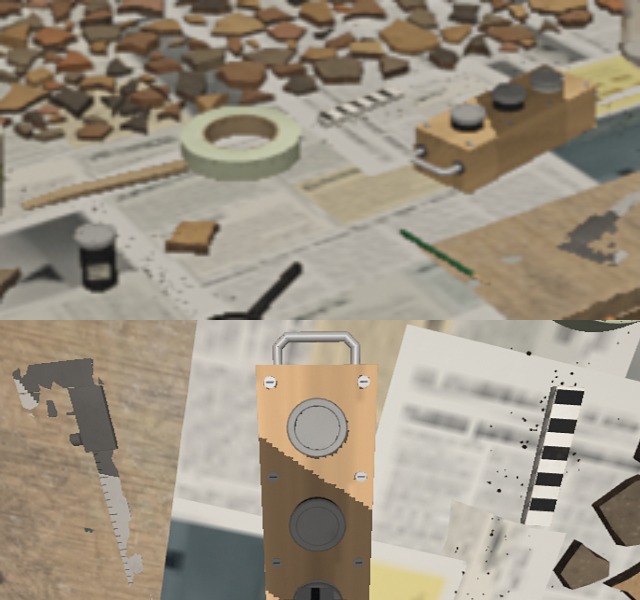

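The top half shows the light canister standing at (97,258) and the seated one in the carrier at (467,115). The bottom half shows it centred in the bore at (317,427). It is level, and its lid is 14.5 mm above the face, so the foot is about 36 mm down. Handing in.

```bash
python3 -c "
from h import *
print(env.job_done()); print(env.state()['time_s'])"
```

```text
the job is handed in; nothing more can be done
None
the job is handed in; nothing more can be done
```

The heavy canister, the right one (B), is seated on the depth stop in the free bore, and the job was handed in at about 30 s of the 72 s allowed; no verdict was reported.

- **Weighing:** I lifted the left canister and then the right one. They read about 0.8 N and 2.5 N on averaged wrist force. Single readings scattered by about 0.5 N, but the gap is well clear of that.
- **Insertion:** B went in at the first try with no contact felt at the rim. The leaves pushed back with about 6.5 N at about 26 mm depth. I let go there and pressed B down with the fingers shut.
- **Depth stop:** Resistance fell to zero past the leaves. At about 36 mm the force jumped to 9 N, then to 13 N with no further travel. That was the hardest push, well under the 30 N limit.
- **Last checks:** B's lid is centred on the bore to within about 1 mm and level to within 0.3°. It stands 14.5 mm above the carrier's top face. A stands upright within about 1 mm of where it started. The arm is clear of everything.

The bystanders visible in the last pictures look undisturbed, but I did not measure their positions. The cameras disagreed by up to 3 mm in height, within about 2 mm of the known heights either way, and nothing else failed or conflicted.

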